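# Set the dapping punch on the chalked hole, ready for the hammer

## Robot

A 6-joint arm with a two-finger parallel gripper is mounted at the origin on the work surface. World frame = base frame: x ahead of the robot, y to its left, z up, the work surface at z = 0. Lengths are in mm, angles in rad, forces in N, time in s.
With the tool pointing down it reaches from about 350 to 725 mm from the base axis. Payload 6 kg.
Tool frame: the origin (TCP) lies midway between the tips of the shut fingers; the grasp point (between the pads) lies 19 mm behind it; z points along the fingers, y is the line along which they close (so a half turn about z gives the same grasp; the last joint's range is limited). The gripper opens to 85 mm and grips with 20 to 120 N. Pads are 22 mm wide; open, the fingers measure 114 mm over their backs; the gripper's body (76 mm by 85 mm) begins 54 mm behind the grasp point. The pads swing forward as they close: fully open they stand 13 mm farther back than shut.
Start: joints at [1.5, 0.04, 0.085, 0, -1.615, -0.334], TCP at [236.273, 551.497, 231.261] pointing down, gripper open.
Joint ranges: [-2.56, 2.56], [-1.29, 2.01], [-1.08, 1.49], [-3.29, 1.98], [-2.81, -0.18], [-2.99, 2.99]. Speed limits (rad/s): [2.57, 2.57, 3.01, 3.14, 3.14, 3.14].

## Interface

Orientations are given as [roll, pitch, yaw] about the fixed x, y, z axes, in that order (R = Rz(yaw) Ry(pitch) Rx(roll)).
In Python, from rig import * gives the robot as it stands.
- The arm moves only by the shell command python3 -m handwheel 'ROWS' [FORCE]. ROWS is JSON, a list that holds one entry, the list of rows, each a list of 7 numbers: the turn, a rotation vector about the tool's x, y, z in degrees, then the shift along the tool's x, y, z in m, then the opening, from 0 (shut) to 1 (fully open). In form: [[[rx, ry, rz, x, y, z, grip], ...]]. A call has 1 to 20 rows; each row is the pose to reach, as a shift and turn from the pose commanded when the call began, along the tool's axes at that moment; what a row does not reach only later rows make up. A row lasts 1/8 s, in which the tool goes at most 62.5 mm and 10.7 degrees, less where a joint would pass 70% of its speed; a pose out of reach is approached as far as the arm can. A call with a gripper value outside its range is refused whole. The fingers move at their own pace and stop on an object; FORCE is the grip in N (left out, the last holds). Time passes only in rows, so rows that repeat a pose let the fingers close. It gives the time, the measured TCP pose, the force, the opening and the grip force at its end, in the units of the state.
- read_state(): the state, without advancing time (a new reading comes with each control period).
- camera(name): name is "scene" or "top"; returns a dict with "color" (400x640x3 uint8, red, green, blue), "range_z" (400x640 float32, mm along the optical axis (not along the pixel's ray), 0 where there is no reading), "K" (3x3 intrinsics, pixels), "rvec" (rotation vector, rad) and "tvec" (3), from world to camera coordinates, as OpenCV has them. Camera axes: x right, y down, z forward; pixel columns grow to the right and rows downward; lengths in mm; the calibration is good to about 2 mm. A picture is of the moment at which its call begins.
- hand_in(): hands the job in; it is judged then, once.
Trained networks look in a picture, given as the dict that the camera call returned (one of the last four; its "shot" number tells which), for a name from the list of things; names that differ only in an ending like _2 or _b are one class to them, and where a whole thing is asked for, a point or a joint stands for the part that bears it (a point fixed in the world has none). Each returns a list of dicts, best first, with "score" (0 to 1); they miss things now and then, are a little off and sometimes report something else, mostly with a low value. They report only what shows in the picture. A call takes as long as a camera call. They do not tell look-alikes from the thing itself.
- look_for(label, picture): "location" ([x, y, z] in mm, in world coordinates, good to about 4 mm: the middle of the surface that is visible of it).
- trace(label, picture): "pixels" (400x640 bool, what is visible of it).
- place_of(label, picture): "location" ([x, y, z] in mm, in world coordinates, good to about 4 mm: a listed point, or the origin of a listed thing).
The state is a dict: "t": time; "joint_pos": joint angles; "dq": joint speeds; "joint_efforts": joint torques, N m; "ee_pos": TCP position; "orientation": TCP orientation; "ft_force": force on the tool from outside, world axes, zero at the start; "ft_torque": the same for the moment, N m; "grip_width": finger opening in mm; "grasp_force": force on a finger pad.
Only numpy, scipy, OpenCV 4.12 (cv2) and the standard library are available. Lean on these libraries where they do the work, as an engineer would, in place of code of your own. Each camera call takes 0.05 s, during which the arm holds its last target. There are 200 camera calls.

## Task

Draw the bright steel dapping punch out of the drilled wooden block and bring its ball end down on the hole ringed in white chalk in the copper lantern door, feeling for the place where the ball drops into the hole and is carried by its rim all round. Then hold it there ready for the hammer: square to the copper face, pressed home with a light steady push of about 6 N and never hard enough to mark the copper. Finish while still holding the punch like this, do not let go, and leave everything else on the bench as it stands.

Things in the scene. Friction and masses are not known exactly. Their poses are not given: they have to be found in the camera images.
- punch: Bright steel dapping punch, 108 mm long, 0.12 to 0.19 kg. From the bottom: a ball 16 mm across, a waist 11 mm across at 15 to 24 mm, a straight round shank 16 mm across from 27 mm up to the head. Origin: lowest point of the ball; z up along the shank. It starts ball down in one of the block's holes, its origin 10 mm above the bench, with a little play (leans up to 2 degrees).
- hole (a point): Centre of the mouth of the chalked hole, on the copper's upper face; z is square to the face, pointing up out of it; x along the door's long side, y along its short side. The hole is round, 12 mm across, inside a white chalk ring 18 to 24 mm across; nothing below it stops the ball. When the 16 mm ball is seated its lowest point lies about 3 to 3.5 mm below the face.
- door: Pierced copper lantern door, 124 (x) x 88 (y) x 3 mm, origin at the centre of its underside, z square to its face. It leans 6 to 16 degrees from level, which way varies. Four round 12 mm holes lie at x +-40, y +-25 mm; only the one at x +40, y -25 is chalked. The raised edge is 2 mm high. It is bedded in black pitch in the iron bowl.
- cushion: Round rubber ring, 188 mm across, fixed on the bench, carrying an iron pitch bowl 200 mm across; origin at the centre of its underside, z up. The middle of the bowl's mouth lies 118 mm above it, level with the copper; the bowl's rim stands 4 mm above the copper. Bowl and door give straight down in the ring by about 1 mm per 2.5 N, up to 6 mm, and neither turn nor shift sideways.
- block: Fixed dark wooden punch block, 62 (x) x 190 (y) x 50 mm (z), origin at the centre of its underside. Three holes 17.4 mm across and 40 mm deep stand in a row along its y axis at -60, 0 and +60 mm. They hold the steel punch and two others, in any order.
- brass_punch: Brass punch, round, 16 mm across, 100 mm long, standing in the block; to be left there. Origin at the centre of its lower end, z up along it.
- wood_punch: Pale boxwood punch, round, 16 mm across, 104 mm long, standing in the block; to be left there. Origin at the centre of its lower end, z up along it.
- bell: Small brass bell standing on the bench, 57 mm across and 64 mm high; origin at the centre of its mouth, z up.
- ruby: Faceted ruby glass drop standing on its flat, 25 mm across and 28 mm high; origin at the centre of its underside, z up.
- dapping_block: Steel dapping block, a 60 mm cube with round hollows in its top; origin at the centre of its underside, z up.
- finial: Brass finial standing on its foot, 32 mm across and 54 mm high; origin at the centre of its foot, z up.
- hammer: Chasing hammer lying on the bench, about 250 mm long and 25 mm high; origin near the middle of the handle, x along the handle towards the head.
- rule: Steel rule lying flat on the bench, 160 x 22 x 4 mm; origin at the centre of its underside, x along it.
There are look-alikes about, which are no part of the job. What is shaped like the punch but pink or red is not meant.

How it is judged (in metres and radians):
On the way, in this order (a step that is already met when the one before it is completed fails the run):
1. the steel punch is held in the fingers clear above the block (height (world z) of punch above 0.06 m and contact force between the fingers and punch above 1 N), for 0.2 s.
2. the ball is seated in the chalked hole, the punch square to the copper (distance between punch and hole below 0.0055 m and z of punch in the frame of hole below -0.001 m and angle between the z axis of punch and the z axis of hole, either way round below 0.14 rad and contact force between the fingers and punch above 1 N), for 0.2 s.
At the end, for the whole second after the job is handed in: The steel punch is still held in the fingers, its ball in the chalked hole (tip at least 1 mm below the copper face and within 5.5 mm of the centre of the hole's mouth), its shank square to the copper within 6 degrees, at rest, pressing on the door with 2 to 12 N (distance between punch and hole below 0.0055 m and z of punch in the frame of hole below -0.001 m and angle between the z axis of punch and the z axis of hole, either way round below 0.105 rad and contact force between punch and door between 2 and 12 N and contact force between the fingers and punch above 2 N and linear speed of punch below 0.01 m/s); the arm keeps its last pose, push and grip.
It fails at once if the punch pressed on the copper hard enough to mark it (over 25 N) (contact force between punch and door above 25 N).
It fails at once if the arm or fingers knocked the copper door or the bowl (contact force between the arm and cushion above 5 N).
It fails at once if another punch was pulled, shifted or pushed (distance of any of brass_punch, wood_punch from where it was at the start of the episode above 0.015 m).
It fails at once if something else on the bench was shifted or tipped (distance of any of bell, ruby, dapping_block, finial from where it was at the start of the episode above 0.02 m or angle between any of bell, ruby, finial's own z axis and vertical above 0.5 rad or distance of any of hammer, rule from where it was at the start of the episode above 0.03 m).
It fails at once if the punch was dropped on the bench (height (world z) of punch below 0.005 m).
It also fails if it takes over 45 s, if anything falls off the work surface, if the arm or the gripper's body presses on something with over 40 N, if the wrist force passes 120 N, or if a joint passes its speed limit or range.

## Working session

There is one attempt and no reset: what is moved stays moved. The work goes in short steps, Python scripts to look and compute and a shell command to move; the robot and the scene stay as the last step left them, time stands still between calls to the robot, and variables do not carry over. Pictures are saved under pics/ and viewed, at most 10 in all, crops included, and the job is handed in when it is done.

```bash
mkdir -p pics; ls; cat > h.py <<'E'
from rig import *
import numpy as np, cv2
from scipy.spatial.transform import Rotation as Ro
def save(c,n,crop=None,s=1):
    im=c["color"][:,:,::-1]
    if crop: x0,y0,x1,y1=crop; im=im[y0:y1,x0:x1]
    im=cv2.resize(im,None,fx=s,fy=s,interpolation=cv2.INTER_CUBIC); cv2.imwrite("pics/"+n,im)
def w2p(c,P):
    return cv2.projectPoints(np.array(P,float).reshape(-1,3),np.array(c["rvec"],float),np.array(c["tvec"],float),np.array(c["K"],float),None)[0].reshape(-1,2)
def cloud(c,mask=None):
    z=c["range_z"]; m=z>0
    if mask is not None: m&=mask
    v,u=np.nonzero(m); K=np.array(c["K"]); d=z[v,u]
    X=np.c_[(u-K[0,2])/K[0,0]*d,(v-K[1,2])/K[1,1]*d,d]
    R=cv2.Rodrigues(np.array(c["rvec"],float))[0]
    return (X-np.array(c["tvec"]).ravel())@R, np.c_[u,v]
E
cat > a.py <<'E'
from h import *
for n in ("scene","top"):
    c=camera(n); save(c,n+"1.png")
    for l in ("punch","hole","door","cushion","block","brass_punch","wood_punch","bell","ruby","finial","dapping_block","hammer"):
        for r in place_of(l,c)[:3]:
            print(n,l,round(r["score"],2),np.round(r["location"]),np.round(w2p(c,r["location"])[0]))
print(read_state())
E
python3 a.py
```

```text
pics
scene punch 0.7 [ 624. -309.   -1.] [201. 254.]
scene punch 0.56 [ 539. -306.   10.] [200. 229.]
scene hole 0.87 [574. 112. 126.] [347. 184.]
scene door 0.63 [572. 156. 115.] [362. 185.]
scene door 0.47 [ 546. -243.    3.] [222. 229.]
scene cushion 0.61 [571. 154.  -1.] [358. 215.]
scene block 0.67 [ 546. -244.    1.] [222. 230.]
scene block 0.67 [568. 154.  -2.] [357. 215.]
scene brass_punch 0.47 [ 546. -250.   10.] [220. 228.]
scene wood_punch 0.58 [ 552. -187.   11.] [242. 225.]
scene bell 0.81 [759.  -8.   1.] [321. 272.]
scene ruby 0.43 [757. -83.  -0.] [293. 276.]
scene finial 0.57 [447. -82.  -2.] [272. 200.]
scene dapping_block 0.87 [ 750. -222.   -2.] [239. 284.]
scene hammer 0.56 [475. 386.  -2.] [416. 185.]
top punch 0.52 [ 544. -308.   12.] [415. 225.]
top punch 0.51 [ 627. -308.   -3.] [413. 199.]
top punch 0.51 [ 552. -379.    1.] [436. 222.]
top hole 0.92 [570. 113. 130.] [280. 215.]
top door 0.71 [572. 155. 113.] [266. 214.]
top cushion 0.81 [564. 157.  -2.] [269. 218.]
top block 0.87 [ 544. -247.   -4.] [395. 225.]
top block 0.4 [473. 387.  -5.] [197. 246.]
top 
[... 493 characters left out ...]
 'joint_pos': array([ 1.49970868e+00,  4.01940743e-02,  8.48107957e-02, -2.84224188e-05,
       -1.61548818e+00, -3.33722806e-01]), 'dq': array([-2.15630292e-03,  1.91046911e-03, -5.27476420e-04,  8.29526060e-04,
        6.47193603e-05,  2.28136426e-03]), 'joint_efforts': array([ 4.10683822e-05, -3.67930269e+01,  3.47442770e+01,  6.93337440e+00,
       -1.01555237e-03,  7.05475731e-07]), 'ee_pos': array([236.25916718, 551.50669711, 231.26493198]), 'orientation': array([ 3.14151237e+00,  2.21695270e-06, -4.04809188e-01]), 'ft_force': array([-0.93752239, -0.26355489, -0.08929994]), 'ft_torque': array([-0.04943145,  0.03587191, -0.04878867]), 'grasp_force': 0.0, 'grip_width': 85.00746232105128}
```

View pics/scene1.png

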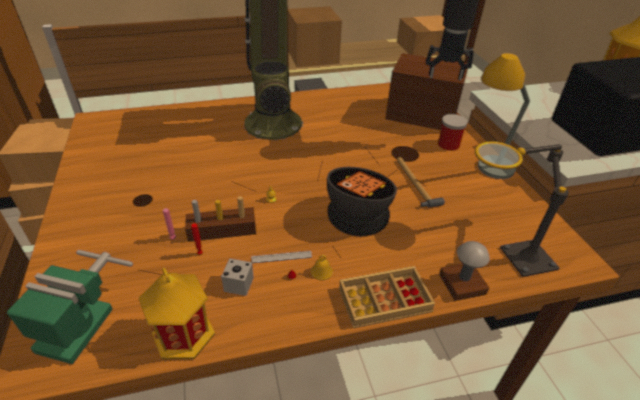

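View pics/top1.png

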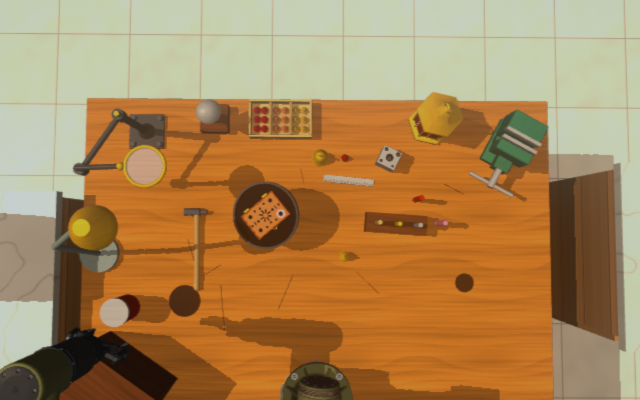

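Scene: the block at (221,223) holds a grey punch at (196,210), a brass one at (219,209) and a pale one at (240,207). Look-alikes: pink (169,222) and red (197,238). The bowl is at (361,195), with the chalk mark near (345,184). The steel punch should be the one at (196,210); I'll check that in a crop and measure.

```bash
cat > b.py <<'E'
from h import *
cs={n:camera(n) for n in ("scene","top")}
a=cv2.resize(cs["scene"]["color"][185:270,150:270],None,fx=6,fy=6,interpolation=cv2.INTER_CUBIC)[:300]
s1=cv2.resize(cs["scene"]["color"][190:250,155:265],(440,240),interpolation=cv2.INTER_CUBIC)
t1=cv2.resize(cs["top"]["color"][205:241,360:460],(440,160),interpolation=cv2.INTER_CUBIC)
s2=cv2.resize(cs["scene"]["color"][165:205,325:400],(350,240),interpolation=cv2.INTER_CUBIC)
t2=cv2.resize(cs["top"]["color"][180:250,230:302],(350,340),interpolation=cv2.INTER_CUBIC)
im=np.zeros((590,800,3),np.uint8); im[:240,:440]=s1; im[250:410,:440]=t1; im[:240,445:795]=s2; im[245:585,445:795]=t2
cv2.imwrite("pics/crop2.png",im[:,:,::-1])
for n,c in cs.items():
    P,uv=cloud(c); col=c["color"][uv[:,1],uv[:,0]].astype(int)
    # punches in the block
    for y0 in (-307,-245,-187):
        m=(abs(P[:,0]-548)<25)&(abs(P[:,1]-y0)<22)&(P[:,2]>60)&(P[:,2]<135)
        Q=P[m]; 
        if len(Q): 
            print(n,y0,len(Q),"mean",Q.mean(0).round(1),"zmax",Q[:,2].max().round(),"x",np.percentile(Q[:,0],[5,95]).round(),"y",np.percentile(Q[:,1],[5,95]).round(),"col",col[m].mean(0).round())
    # block top
    m=(abs(P[:,0]-548)<50)&(abs(P[:,1]+245)<120)&(abs(P[:,2]-50)<5); Q=P[m]
    r=cv2.minAreaRect(Q[:,:2].astype(np.float32)); print(n,"blocktop",len(Q),Q[:,2].mean().round(1),np.round(r[0],1),np.round(r[1]),round(r[2],1))
    # copper
    m=(np.hypot(P[:,0]-572,P[:,1]-155)<75)&(P[:,2]>95)&(P[:,2]<150)&(col[:,0]>col[:,2]*1.5)&(col[:,0]>110)
    Q=P[m]
    for k in range(4):
        mu=Q.mean(0); nn=np.linalg.svd(Q-mu)[2][2]; nn*=np.sign(nn[2]); d=(Q-mu)@nn; Q=Q[abs(d)<max(1.5,2*d.std())]
    print(n,"copper",len(Q),mu.round(1),"n",nn.round(3),"tilt",np.degrees(np.arccos(nn[2])).round(1),"std",d.std().round(2), np.round(cv2.minAreaRect(Q[:,:2].astype(np.float32))[1:][0]),cv2.minAreaRect(Q[:,:2].astype(np.float32))[2])
    w=(np.hypot(P[:,0]-572,P[:,1]-155)<90)&(P[:,2]>95)&(col.min(1)>130)
    print(n,"white",w.sum(),P[w].mean(0).round(1) if w.any() else "",uv[w].mean(0).round(1))
E
python3 b.py
```

```text
scene -307 113 mean [ 548.1 -305.8   92.6] zmax 119.0 x [543. 552.] y [-313. -299.] col [103.  84.  68.]
scene -245 93 mean [ 552.  -246.3   89.4] zmax 113.0 x [546. 556.] y [-253. -239.] col [127.  87.  23.]
scene -187 103 mean [ 555.6 -187.    90.1] zmax 116.0 x [549. 560.] y [-194. -180.] col [121.  85.  45.]
scene blocktop 958 49.5 [ 545.9 -246.4] [190.  71.] 86.4
scene copper 520 [568.6 156.1 117.9] n [-0.149  0.173  0.974] tilt 13.2 std 0.86 [100. 121.] 39.03195571899414
scene white 0  [nan nan]
top -307 42 mean [ 542.7 -300.1  102.7] zmax 124.0 x [536. 549.] y [-308. -295.] col [130. 107.  88.]
top -245 37 mean [ 547.9 -240.9   98.4] zmax 117.0 x [542. 554.] y [-249. -236.] col [152. 113.  24.]
top -187 34 mean [ 550.2 -180.9  103.2] zmax 119.0 x [545. 557.] y [-190. -176.] col [154. 114.  58.]
top blocktop 970 50.5 [ 547.5 -243. ] [190.  62.] 86.2
top copper 1017 [570.  159.4 118.8] n [-0.154  0.18   0.972] tilt 13.7 std 2.2 [101. 123.] 39.71995162963867
top white 26 [574.9 110.2 128.7] [280.8 213.1]b.py:28: RuntimeWarning: Mean of empty slice.
  print(n,"white",w.sum(),P[w].mean(0).round(1) if w.any() else "",uv[w].mean(0).round(1))
  ret = um.true_divide(
```

View pics/crop2.png

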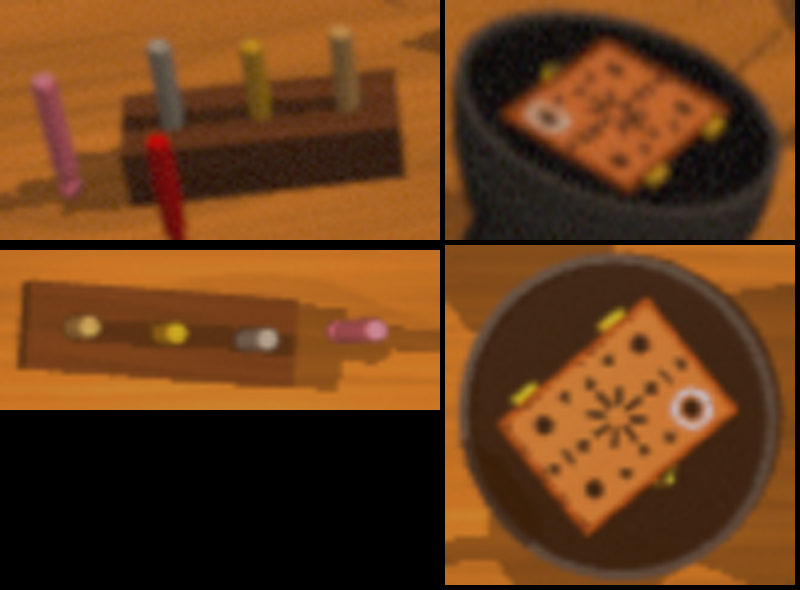

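The crop shows grey steel at the pink side of the block (leftmost in scene, rightmost of the row in top), brass in the middle and boxwood at the far end. The chalk ring is clear at (345,184) in scene and (281,213) in top. I choose the grey one, with its axis at about (543,-304.5).

```bash
cat > g.py <<'E'
from h import *
import sys
def go(p,R):
    s=read_state(); R0=Ro.from_euler("xyz",s["orientation"]); p=np.array(p,float)
    print("turn",(R0.inv()*R).as_rotvec(degrees=True).round(2),"shift m",(R0.inv().apply(p-s["ee_pos"])/1000).round(4),"t",s["t"])
def Rn(n,yaw):  # tool z = -n, tool x near yaw direction
    z=-np.array(n,float); z/=np.linalg.norm(z); x=np.array([np.cos(yaw),np.sin(yaw),0]); x-=z*(x@z); x/=np.linalg.norm(x)
    return Ro.from_matrix(np.c_[x,np.cross(z,x),z])
E
python3 -c "
from g import *
go([543,-304.5,160],Rn([0,0,1],np.radians(-93.6)))"
```

```text
turn [ 0.   -0.   70.41] shift m [0.619  0.666  0.0713] t 1.4
```

```bash
python3 -m handwheel '[[[0,0,18,0.155,0.166,0,0.6],[0,0,70.4,0.619,0.666,0.03,0.6],[0,0,70.4,0.619,0.666,0.03,0.6],[0,0,70.4,0.619,0.666,0.03,0.6],[0,0,70.4,0.619,0.666,0.03,0.6],[0,0,70.4,0.619,0.666,0.03,0.6],[0,0,70.4,0.619,0.666,0.03,0.6],[0,0,70.4,0.619,0.666,0.03,0.6],[0,0,70.4,0.619,0.666,0.03,0.6],[0,0,70.4,0.619,0.666,0.03,0.6],[0,0,70.4,0.619,0.666,0.03,0.6],[0,0,70.4,0.619,0.666,0.03,0.6],[0,0,70.4,0.619,0.666,0.03,0.6],[0,0,70.4,0.619,0.666,0.03,0.6],[0,0,70.4,0.619,0.666,0.03,0.6],[0,0,70.4,0.619,0.666,0.071,0.6],[0,0,70.4,0.619,0.666,0.071,0.6],[0,0,70.4,0.619,0.666,0.071,0.6]]]' 80
cat > c.py <<'E'
from g import *
c=camera("top"); t=camera("scene"); s=read_state()
print(s["ee_pos"].round(1),s["orientation"].round(3),s["grip_width"])
# chalk ring: white pixels -> plane
for n,k in (("top",c),("scene",t)):
    r=place_of("hole",k); print(n,"hole",[(round(q["score"],2),np.round(q["location"],1)) for q in r[:2]])
    if r:
        u,v=w2p(k,r[0]["location"])[0]; im=k["color"].astype(float); sat=(im.max(2)-im.min(2))/(im.max(2)+1)
        vv,uu=np.mgrid[0:400,0:640]; w=np.clip(im[:,:,2]-60,0,None)*(np.hypot(uu-u,vv-v)<9)
        uc,vc=(w*uu).sum()/w.sum(),(w*vv).sum()/w.sum()
        K=np.array(k["K"]); R=cv2.Rodrigues(np.array(k["rvec"],float))[0]; tv=np.array(k["tvec"],float).ravel()
        d=R.T@np.array([(uc-K[0,2])/K[0,0],(vc-K[1,2])/K[1,1],1]); o=-R.T@tv
        P0=np.array([569.3,157.5,118.3]); nn=np.array([-.152,.177,.973]); q=o+d*((P0-o)@nn)/(d@nn); print("ring px",uc.round(1),vc.round(1),"->",q.round(1))
save(t,"s3.png",(140,150,280,260),5)
E
python3 c.py
```

```text
t: 3.65
ee_pos: [543.3, -304.6, 162.1]
orientation: [-3.14, -0.001, -1.633]
ft_force: [0.6, -0.1, 0.7]
grip_width: 51.0
grasp_force: 0.0
[ 543.7 -304.4  162.9] [-3.138e+00 -1.000e-03 -1.633e+00] 51.1638146455034
top hole [(0.83, array([570.4, 112.7, 129.2])), (0.26, array([ 749.5, -221.3,   -3.1]))]
ring px 280.3 213.0 -> [575.  111.7 127.5]
scene hole [(0.89, array([573.4, 111.4, 128.1]))]
ring px 346.9 184.2 -> [574.8 110.  127.8]
```

View pics/s3.png

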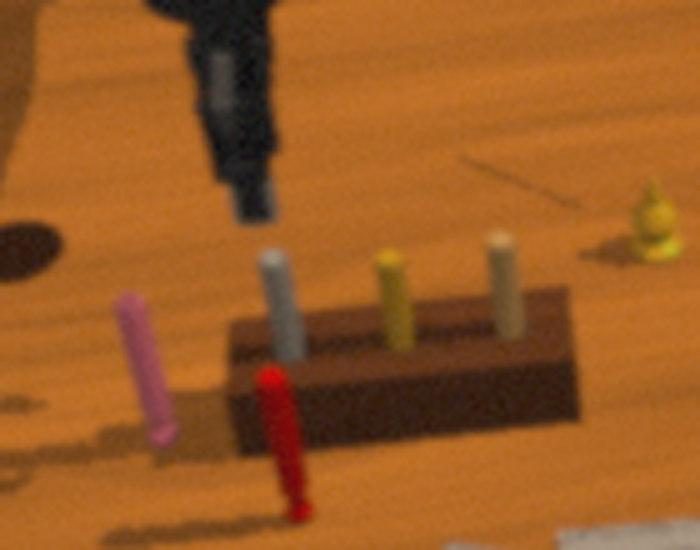

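The fingers at (255,210) stand in line above the steel punch's head at (272,250), and the punch axis runs on into them. Now I descend and close.

```bash
python3 -m handwheel '[[[0,0,0,0,0,0.05,0.6],[0,0,0,0,0,0.08,0.6],[0,0,0,0,0,0.092,0.6],[0,0,0,0,0,0.092,0.6],[0,0,0,0,0,0.092,0.1],[0,0,0,0,0,0.092,0.1],[0,0,0,0,0,0.092,0.0],[0,0,0,0,0,0.092,0.0],[0,0,0,0,0,0.092,0.0],[0,0,0,0,0,0.092,0.0]]]' 80
```

```text
t: 5.1
ee_pos: [543.8, -304.8, 70.1]
orientation: [-3.139, -0.001, -1.633]
ft_force: [-1.0, 0.8, 5.4]
grip_width: 14.2
grasp_force: 77.8
```

```bash
python3 -m handwheel '[[[0,0,0,0,0,-0.01,0],[0,0,0,0,0,-0.025,0],[0,0,0,0,0,-0.04,0],[0,0,0,0,0,-0.06,0],[0,0,0,0,0,-0.09,0],[0,0,0,0,0,-0.13,0],[0,0,0,0,0,-0.16,0],[0,0,0,0,0,-0.16,0]]]'
cat > d.py <<'E'
from g import *
t=camera("scene"); c=camera("top"); s=read_state(); p=s["ee_pos"]
print(p.round(1),s["grip_width"],s["ft_force"].round(1))
u,v=w2p(t,p)[0].astype(int); save(t,"s4.png",(u-60,v-40,u+60,v+70),5)
r=place_of("punch",t); print([(round(q["score"],2),np.round(q["location"],1)) for q in r])
P,uv=cloud(t); m=(np.hypot(P[:,0]-p[0],P[:,1]-p[1])<30)&(P[:,2]<p[2]-2)&(P[:,2]>p[2]-90); Q=P[m]
o=np.argsort(Q[:,2]); 
for b in np.array_split(o,6): print(len(b),Q[b].mean(0).round(1))
print("zmin",Q[:,2].min())
E
python3 d.py
```

```text
t: 6.1
ee_pos: [543.8, -305.0, 233.1]
orientation: [-3.135, -0.002, -1.634]
ft_force: [0.3, 0.9, -1.4]
grip_width: 14.5
grasp_force: 78.0
[ 542.9 -304.2  228.7] 14.490515826112189 [-0.   0.5 -1.1]
[(0.56, array([ 535.7, -307.1,  173.7])), (0.53, array([ 547.6, -382.3,   -0.6])), (0.5, array([ 620.6, -310.8,   -1. ]))]
17 [ 549.  -306.9  181.2]
17 [ 547.5 -306.4  189.3]
16 [ 548.6 -306.7  200.2]
16 [ 549.9 -305.2  208.7]
16 [ 549.7 -306.6  215.9]
16 [ 550.1 -306.3  223.3]
zmin 176.46593196975277
```

View pics/s4.png

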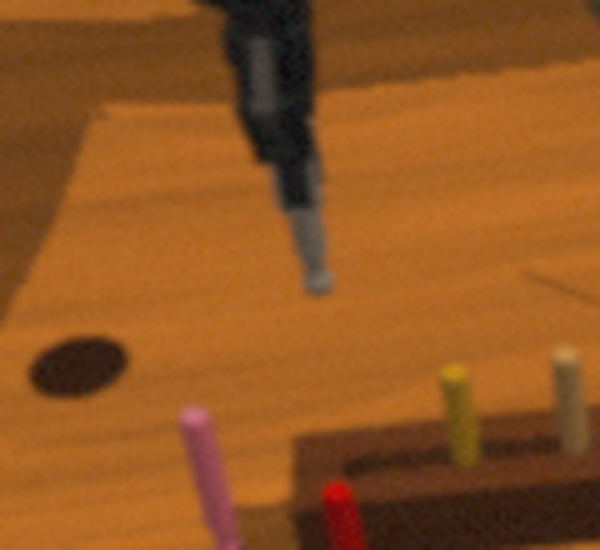

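The steel punch is held straight, ball showing at (318,282) of the crop, and its hole in the block is empty. Next is a hover over the chalked hole, square to the copper.

```bash
python3 -c "
from g import *
n=np.array([-.152,.177,.973]); n/=np.linalg.norm(n); h=np.array([574.3,111.6,127.7])
go(h+n*85,Rn(n,np.radians(-93.6)))"
```

```text
turn [9.54 9.64 0.81] shift m [-0.4311  0.0083  0.0176] t 6.25
```

```bash
python3 -m handwheel '[[[0,0,0,-0.03,0,0,0],[2,2,0,-0.09,0.002,0,0],[4,4,0.3,-0.15,0.003,0,0],[6,6,0.5,-0.21,0.004,0,0],[8,8,0.7,-0.27,0.006,0,0],[9.5,9.6,0.8,-0.33,0.008,0,0],[9.5,9.6,0.8,-0.39,0.008,0,0],[9.5,9.6,0.8,-0.431,0.008,0,0],[9.5,9.6,0.8,-0.431,0.008,0.0176,0],[9.5,9.6,0.8,-0.431,0.008,0.0176,0],[9.5,9.6,0.8,-0.431,0.008,0.0176,0]]]' 100
cat > e.py <<'E'
from g import *
import sys
tag=sys.argv[1]
t=camera("scene"); c=camera("top"); s=read_state(); p=s["ee_pos"]; R=Ro.from_euler("xyz",s["orientation"])
zt=R.apply([0,0,1]); print(p.round(1),"toolz",zt.round(3),s["ft_force"].round(1),s["grip_width"])
n=np.array([-.152,.177,.973]); h=np.array([574.3,111.6,127.7])
print("tip by kinematics",(p+60*zt).round(1),"px scene",w2p(t,p+60*zt).round(1),"top",w2p(c,p+60*zt).round(1),"hole scene",w2p(t,h).round(1),"top",w2p(c,h).round(1))
P,uv=cloud(t); X=R.inv().apply(P-p); m=(np.hypot(X[:,0],X[:,1])<20)&(X[:,2]>2)&(X[:,2]<61)&(P@n>h@n+4); Q=X[m]
for b in np.array_split(np.argsort(Q[:,2]),5): print(len(b),"tool frame",Q[b].mean(0).round(1), "x range",np.percentile(Q[b][:,0],[3,97]).round(1))
u,v=w2p(t,h)[0].astype(int); a=cv2.resize(t["color"][v-35:v+25,u-40:u+40],(800,600),interpolation=cv2.INTER_CUBIC)
cv2.imwrite("pics/"+tag+".png",a[:,:,::-1])
P2,_=cloud(c)
for nm,PP in (("scene",P),("top",P2)):
    m=(np.hypot(PP[:,0]-569,PP[:,1]-157)<50)&(abs((PP-h)@n)<6); Q=PP[m]; mu=Q.mean(0); nn=np.linalg.svd(Q-mu)[2][2]; nn*=np.sign(nn[2]); print(nm,"plane",len(Q),nn.round(3),"face z at h",(mu[2]-((h-mu)[:2]@nn[:2])/nn[2]).round(1))
E
python3 e.py s5
```

```text
t: 7.62
ee_pos: [562.0, 125.1, 210.8]
orientation: [-2.973, -0.166, -1.663]
ft_force: [0.3, -0.1, -1.2]
grip_width: 13.2
grasp_force: 97.7
[562.2 125.3 211.4] toolz [ 0.153 -0.177 -0.972] [ 1.  -0.6 -1.7] 13.545372189854122
tip by kinematics [571.4 114.7 153.1] px scene [[348.8 176. ]] top [[278.7 214. ]] hole scene [[347.4 184.1]] top [[280.4 213.3]]
21 tool frame [ 4.  -3.9  9. ] x range [-4.3  9.5]
20 tool frame [ 4.1 -4.2 18.8] x range [-4.1 10.1]
20 tool frame [ 4.  -5.3 28.2] x range [-4.9 10.2]
20 tool frame [ 3.4 -2.3 41.9] x range [-1.8  8.4]
20 tool frame [ 3.7 -2.9 53.7] x range [-4.2 10.4]
scene plane 445 [-0.14   0.177  0.974] face z at h 126.7
top plane 186 [-0.148  0.176  0.973] face z at h 127.9
```

View pics/s5.png

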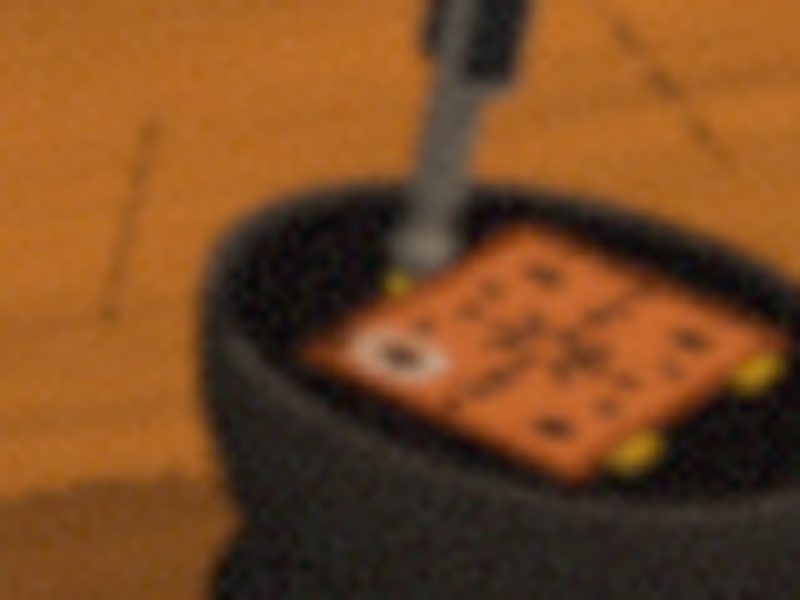

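The ball at (349,173) stands about 25 mm above and behind the chalk ring at (347,184), its shank square to the face. I'll go closer and measure the grey silhouette against the projected tool axis.

```bash
python3 -m handwheel '[[[0,0,0,-0.001,0,0.008,0],[0,0,0,-0.001,0,0.016,0],[0,0,0,-0.001,0,0.016,0]]]'
cat > f.py <<'E'
from g import *
import sys
t=camera("scene"); s=read_state(); p=s["ee_pos"]; R=Ro.from_euler("xyz",s["orientation"])
print(p.round(1),s["ft_force"].round(1))
im=t["color"].astype(float); sat=(im.max(2)-im.min(2))/(im.max(2)+1)
for z in (10,20,30,40,52):
    q=[w2p(t,p+R.apply([o,0,z]))[0] for o in (0,3)]; v=int(round(q[0][1])); u0=int(q[0][0])
    row=im[v,u0-8:u0+9]; g=np.clip(im[v,:,2]-im[v,:,0]*0.5,0,None)*(im[v,:,2]>45); sl=np.arange(u0-6,u0+7)
    print(z,"v",v,"pred u",q[0].round(1),"3mm",q[1].round(1),"blue",im[v,u0-8:u0+9,2].astype(int),"u0-8",u0-8,"red",im[v,u0-8:u0+9,0].astype(int))
h=np.array([574.3,111.6,127.7]); print("hole px",w2p(t,h).round(1))
u,v=w2p(t,h)[0].astype(int); a=cv2.resize(t["color"][v-35:v+25,u-40:u+40],(800,600),interpolation=cv2.INTER_CUBIC)
cv2.imwrite("pics/"+sys.argv[1]+".png",a[:,:,::-1])
E
python3 f.py s6
```

```text
t: 8.1
ee_pos: [564.2, 123.9, 193.7]
orientation: [-2.975, -0.167, -1.662]
ft_force: [0.2, 0.2, -1.3]
grip_width: 14.1
grasp_force: 97.7
[564.4 124.  194.5] [-0.2  0.  -0.9]
10 v 165 pred u [351.7 165.2] 3mm [350.7 165.1] blue [37 36 41 38 37 53 61 70 74 74 68 65 56 46 42 44 39] u0-8 343 red [172 166 167 167 160 137 109  95  91  94  99 131 157 171 173 179 178]
20 v 168 pred u [351.  168.5] 3mm [349.9 168.4] blue [33 42 35 39 37 46 58 67 70 72 74 67 49 37 31 28 35] u0-8 342 red [54 55 51 49 49 57 74 86 91 95 97 88 65 53 48 54 61]
30 v 172 pred u [350.3 171.7] 3mm [349.2 171.7] blue [10 13 19 11 25 52 67 65 73 75 67 49 25 18 24 26 25] u0-8 342 red [ 22  15  28  23  40  69  86  87  95  97  87  65  41  55  77 100 122]
40 v 175 pred u [349.5 175. ] 3mm [348.5 174.9] blue [10 17 14 13 17 26 48 65 67 71 59 42 35 22 39 43 46] u0-8 341 red [ 13  15  20  19  31  52  71  87  89  95  96 107 128 151 175 189 194]
52 v 179 pred u [348.7 178.9] 3mm [347.7 178.8] blue [18 23 22 23 16 42 63 80 95 99 92 78 54 42 39 45 46] u0-8 340 red [ 18  31  50  62  83 100 102 108 119 129 139 164 174 167 162 174 184]
hole px [[347.4 184.1]]
```

View pics/s6.png

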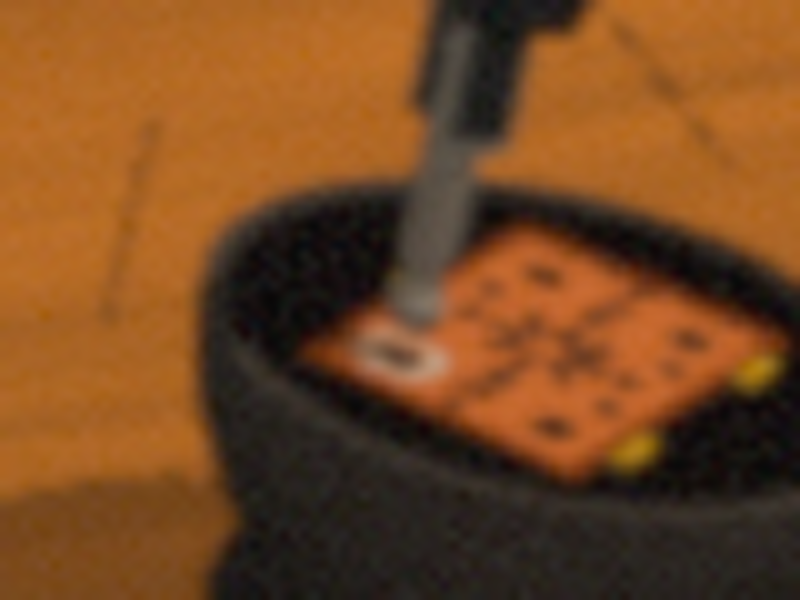

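The silhouette centres match the projected tool axis within about 0.3 px, so the punch sits true in the hand. The ball tip at (348.5,181) is about 9 mm above the face, and the ring centre is at about (346.7,184). I'll nudge about 1 mm towards the ring and feel down in small steps.

```bash
python3 -m handwheel '[[[0,0,0,0.001,0,0.004,0],[0,0,0,0.001,0,0.008,0],[0,0,0,0.001,0,0.008,0],[0,0,0,0.001,0,0.008,0]]]'; for k in 1 2; do python3 -m handwheel '[[[0,0,0,0,0,0.001,0],[0,0,0,0,0,0.001,0],[0,0,0,0,0,0.001,0]]]'; done
```

```text
t: 8.65
ee_pos: [565.7, 122.0, 187.5]
orientation: [-2.973, -0.166, -1.662]
ft_force: [-0.7, 0.1, -1.1]
grip_width: 13.4
grasp_force: 97.7
t: 9.02
ee_pos: [565.8, 121.8, 186.4]
orientation: [-2.973, -0.166, -1.662]
ft_force: [-0.4, 0.5, -1.8]
grip_width: 14.0
grasp_force: 97.7
t: 9.4
ee_pos: [566.0, 121.6, 185.4]
orientation: [-2.973, -0.166, -1.662]
ft_force: [-0.6, -0.3, -0.9]
grip_width: 13.4
grasp_force: 97.7
```

```bash
for k in 1 2 3; do python3 -m handwheel '[[[0,0,0,0,0,0.001,0],[0,0,0,0,0,0.001,0],[0,0,0,0,0,0.001,0]]]' | grep -E "ee_pos|ft"; done
```

```text
ee_pos: [566.1, 121.4, 184.5]
ft_force: [-0.1, 0.5, -2.0]
ee_pos: [566.3, 121.2, 183.6]
ft_force: [0.4, 0.1, -1.0]
ee_pos: [566.4, 121.0, 182.7]
ft_force: [-1.1, 0.4, 1.2]
```

```bash
for k in 1 2; do python3 -m handwheel '[[[0,0,0,0,0,0.001,0],[0,0,0,0,0,0.001,0],[0,0,0,0,0,0.001,0]]]' | grep -E "ee_pos|ft"; done
cat > k.py <<'E'
from g import *
F=[];T=[]
for i in range(8):
    c=camera("top" if i%2 else "scene"); s=read_state(); F.append(s["ft_force"]); T.append(s["ft_torque"])
    if i==0: sc=c
R=Ro.from_euler("xyz",s["orientation"]); F=np.array(F)
print("F world",F.mean(0).round(2),"sd",F.std(0).round(2),"F tool",R.inv().apply(F.mean(0)+[0,0,1.3]).round(2),"T",np.mean(T,0).round(3))
print(s["ee_pos"].round(1),"toolz",R.apply([0,0,1]).round(3),"t",s["t"])
t=sc; im=t["color"]; h=np.array([574.6,110.8,127.7]); u,v=w2p(t,h)[0].astype(int)
cv2.imwrite("pics/k%d.png"%(s["t"]*100),cv2.resize(im[v-35:v+25,u-40:u+40],(800,600),interpolation=cv2.INTER_CUBIC)[:,:,::-1])
r=place_of("punch",t); print([(round(q["score"],2),np.round(q["location"],1)) for q in r[:4]])
P,uv=cloud(t); p=s["ee_pos"]; n=np.array([-.148,.177,.973])
m=(np.hypot(P[:,0]-569,P[:,1]-157)<45)&(abs((P-h)@n)<8); print("face shift scene",np.median((P[m]-h)@n).round(2))
X=R.inv().apply(P-p); m=(np.hypot(X[:,0],X[:,1])<14)&(X[:,2]>2)&(X[:,2]<50); Q=X[m]
for b in np.array_split(np.argsort(Q[:,2]),5): print(len(b),"tool frame",Q[b].mean(0).round(1),"x range",np.percentile(Q[b][:,0],[3,97]).round(1))
E
python3 k.py; ls pics
```

```text
ee_pos: [566.6, 120.9, 181.8]
ft_force: [-1.6, 0.8, 1.6]
ee_pos: [566.7, 120.7, 180.8]
ft_force: [-3.1, 1.2, 4.1]
F world [-2.76  0.28  4.29] sd [0.37 0.47 0.25] F tool [ 0.89  1.81 -5.91] T [ 0.269  1.214 -0.179]
[566.7 120.7 180.6] toolz [ 0.152 -0.177 -0.972] t 11.675
crop2.png
k1167.png
s3.png
s4.png
s5.png
s6.png
scene1.png
top1.pngTraceback (most recent call last):
  File "k.py", line 11, in <module>
    r=place_of("punch",t); print([(round(q["score"],2),np.round(q["location"],1)) for q in r[:4]])
ValueError: only the last four pictures can be asked about
```

```bash
python3 -m handwheel '[[[0,0,0,0,0.001,0,0],[0,0,0,0,0.001,0,0],[0,0,0,0,0.001,0,0]]]' | grep -E "ee_pos|ft"; sed -i 's/^for i in range(8)/for i in range(4)/' k.py; python3 k.py
```

```text
ee_pos: [566.0, 120.7, 180.6]
ft_force: [0.2, -1.9, 3.3]
F world [ 1.25 -0.96  4.27] sd [0.38 0.6  0.23] F tool [ 1.75 -2.21 -5.05] T [-0.218 -0.266  0.005]
[566.  120.7 180.6] toolz [ 0.153 -0.177 -0.972] t 12.25
[(0.54, array([ 544.4, -378. ,    4.7])), (0.53, array([571.1, 108.3, 123.7])), (0.46, array([ 624.3, -307.1,   -2. ]))]
face shift scene -2.86
17 tool frame [ 3.9 -5.2  7.3] x range [-3.2 10.1]
17 tool frame [ 4.4 -4.7 15.8] x range [-4.1 10.8]
16 tool frame [ 4.4 -5.6 24.2] x range [-3.8 10.1]
16 tool frame [ 4.  -4.5 34.2] x range [-2.9  9.5]
16 tool frame [ 3.2 -2.9 46.2] x range [-3.8  9.3]
```

View pics/k1167.png

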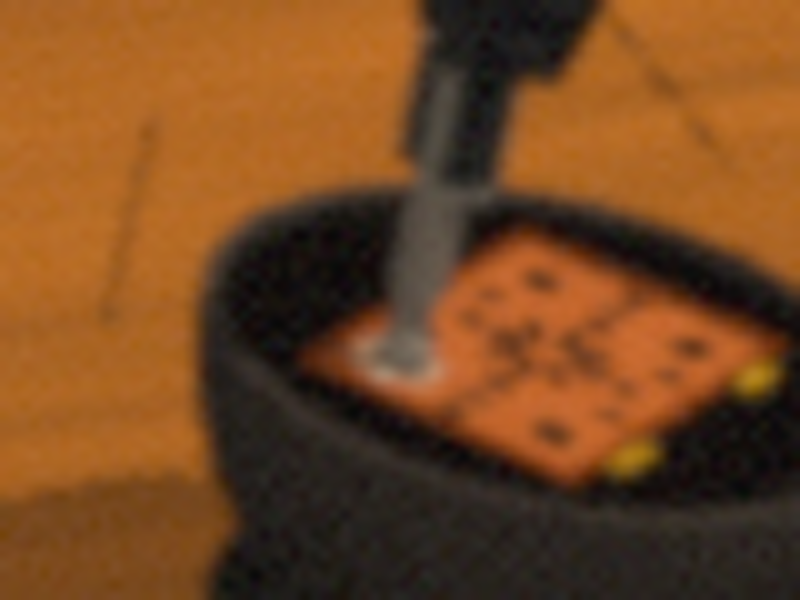

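The picture shows the ball at (400,350) of the crop sitting inside the chalk ring, with white visible on all sides. I'll confirm by feel, checking that sideways force grows against a small push.

```bash
cat > q.py <<'E'
from g import *
F=[]
for i in range(4): camera("top"); s=read_state(); F.append(s["ft_force"])
R=Ro.from_euler("xyz",s["orientation"])
print("F tool",R.inv().apply(np.mean(F,0)+[0,0,1.3]).round(2),s["ee_pos"].round(1),"t",s["t"])
E
python3 -m handwheel '[[[0,0,0,0,0.001,0,0],[0,0,0,0,0.001,0,0],[0,0,0,0,0.001,0,0]]]' >/dev/null; python3 q.py
python3 -m handwheel '[[[0,0,0,0,-0.0015,0,0],[0,0,0,0,-0.0015,0,0],[0,0,0,0,-0.0015,0,0]]]' >/dev/null; python3 q.py
python3 -m handwheel '[[[0,0,0,-0.001,0,0,0],[0,0,0,-0.001,0,0,0],[0,0,0,-0.001,0,0,0]]]' >/dev/null; python3 q.py
```

```text
F tool [ 2.49 -5.73 -3.91] [565.1 120.8 180.6] t 12.875
F tool [ 1.87  0.24 -5.3 ] [565.9 120.7 180.2] t 13.45
F tool [ 4.83  0.44 -5.15] [566.1 121.4 180.2] t 14.025
```

Sideways force grows with the push and passes what friction could give, so the ball is held by the rim. I'll centre it to relax the side load.

```bash
python3 -m handwheel '[[[0,0,0,0.0015,0,0,0],[0,0,0,0.0015,0,0,0],[0,0,0,0.0015,0,0,0]]]' >/dev/null; python3 q.py
python3 -m handwheel '[[[0,0,0,0.0003,0,0.0002,0],[0,0,0,0.0003,0,0.0002,0],[0,0,0,0.0003,0,0.0002,0]]]' >/dev/null; python3 q.py; python3 k.py
```

```text
F tool [ 1.81  1.8  -5.58] [566.2 120.5 180.5] t 14.6
F tool [-0.52  1.97 -5.96] [566.2 120.1 180.5] t 15.175
F world [-2.72  0.86  4.  ] sd [0.22 0.57 0.35] F tool [ 0.27  1.86 -5.72] T [ 0.737  1.223 -0.109]
[566.2 120.1 180.4] toolz [ 0.152 -0.177 -0.972] t 15.375
[(0.69, array([ 623.6, -310.5,   -1.5])), (0.6, array([ 544.5, -378.1,    1.7])), (0.51, array([572.8, 107.5, 123.1]))]
face shift scene -3.0
18 tool frame [ 3.6 -4.3  6.9] x range [-4.2  9.3]
18 tool frame [ 4.5 -5.3 15.5] x range [-2.4 10. ]
17 tool frame [ 3.7 -4.5 24.6] x range [-5.5  9.9]
17 tool frame [ 4.1 -4.7 34.2] x range [-2.1  9. ]
17 tool frame [ 4.  -3.7 46.3] x range [-3.6  9.8]
```

```bash
python3 -m handwheel '[[[0,0,0,0,0.0004,0,0],[0,0,0,0,0.0004,0,0],[0,0,0,0,0.0004,0,0],[0,0,0,0,0.0004,0,0]]]' | grep -E "grip|grasp"; python3 q.py; python3 - <<'E'
from g import *
t=camera("scene"); s=read_state(); p=s["ee_pos"]; R=Ro.from_euler("xyz",s["orientation"]); im=t["color"].astype(float)
for z in (10,20,30,38):
    q=w2p(t,p+R.apply([0,0,z]))[0]; v=int(round(q[1])); u0=int(q[0]); b=np.clip(im[v,u0-5:u0+7,2]-45,0,None); print(z,q.round(1),"u meas",(b@np.arange(u0-5,u0+7)/b.sum()).round(1))
E
```

```text
grip_width: 13.9
grasp_force: 98.2
F tool [-0.55 -0.96 -5.05] [566.  120.  180.5] t 16.125
10 [350.1 169.8] u meas 349.7
20 [349.4 173.1] u meas 349.4
30 [348.7 176.3] u meas 348.7
38 [348.1 178.9] u meas 348.5
```

```bash
python3 -c "
from rig import *
print(hand_in())"
```

```text
the job is handed in; nothing more can be done
None
```

The steel punch is held square in the chalked hole under a steady push of about 5–6 N by the wrist force reading, with the ball seated on the rim, and the job is handed in at about 16 s; no verdict came back.

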